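Close the walnut jars with inner lids and hanging ring caps

ROBOT

A 6-joint arm with a two-finger parallel gripper is mounted at the origin on the work surface. World frame = base frame: x ahead of the robot, y to its left, z up, the work surface at z = 0. Lengths are in mm, angles in rad, forces in N, time in s.
With the tool pointing down it reaches from about 350 to 800 mm from the base axis. Payload 7.3 kg.
Tool frame: the origin (TCP) lies midway between the tips of the shut fingers; the grasp point (between the pads) lies 19 mm behind it; z points along the fingers, y is the line along which they close (so a half turn about z gives the same grasp; the last joint's range is limited). The gripper opens to 85 mm and grips with 20 to 120 N. Pads are 22 mm wide; open, the fingers measure 114 mm over their backs; the gripper's body (76 mm by 85 mm) begins 54 mm behind the grasp point. The pads swing forward as they close: fully open they stand 13 mm farther back than shut.
Start: joints at [-1.461, 0.342, 1.524, -0, 1.275, -0.146], TCP at [132.857, -507.931, 231.322] pointing down, gripper open.
Joint ranges: [-2.53, 2.53], [-0.77, 2.02], [0.04, 2.7], [-1, 4.14], [0.28, 2.66], [-3.11, 3.11]. Speed limits (rad/s): [2.57, 2.57, 3.14, 3.14, 3.14, 3.14].

INTERFACE

Orientations are given as a rotation vector (axis times angle).
In Python, from workcell import manip gives the robot as it stands. The module is installed in compiled form; this text tells all that it offers.
- The arm moves only by the tool move_arm, never from a script. Its argument "deltas" is one flat list of numbers, 4 for each row, row after row: the shift along the tool's x, y, z in cm, then the turn about the tool's z in rad. A call has 1 to 20 rows; each row shifts and turns the commanded pose from where the row before left it, along the tool's axes as they then stand; what a row does not reach is not made up. A row lasts 1/12 s, in which the tool goes at most 41.7 mm and 7.16 degrees, less where a joint would pass 70% of its speed; a pose out of reach is approached as far as the arm can. A call is refused whole if a number of a shift passes 4.17 or a number of a turn 0.125, either way. A call with a gripper value outside its range is refused whole. "hand" is the opening, from 0 (shut) to 1 (fully open), set as the call begins (left out, the last holds). The fingers move at their own pace and stop on an object; "force" is the grip in N (left out, the last holds). Time passes only in rows, so rows that do not move let the fingers close. It gives the time, the measured TCP pose, the force, the opening and the grip force at its end, in the units of the state.
- manip.observe(): the state, without advancing time (a new reading comes with each control period).
- manip.camera(name): name is "side" or "top"; returns a dict with "image" (384x512x3 uint8, red, green, blue), "K" (3x3 intrinsics, pixels), "dist_coeffs" ([k1, k2, p1, p2, k3] as OpenCV has them; the pictures are not rectified), "eye" and "attitude" of the camera in the world. Camera axes: x right, y down, z forward; pixel columns grow to the right and rows downward; lengths in mm; the calibration is good to about 2 mm. A picture is of the moment at which its call begins. There is no depth.
- manip.job_done(): hands the job in; it is judged then, once.
The state is a dict: "time": time; "qpos": joint angles; "joint_vel": joint speeds; "joint_torque": joint torques, N m; "tool_pos": TCP position; "orientation": TCP orientation; "force": force on the tool from outside, world axes, zero at the start; "torque": the same for the moment, N m; "finger_gap": opening from 0.0 (shut) to 1.0 (fully open); "grasp_force": force on a finger pad.
Only numpy, scipy, OpenCV 4.12 (cv2) and the standard library are available. Lean on these libraries where they do the work, as an engineer would, in place of code of your own. Each camera call takes 0.05 s, during which the arm holds its last target. There are 200 camera calls.

TASK

Close every jar of walnuts standing on the table: put one knobbed inner lid from the drawer into each jar's mouth, knob up, then lift a ring cap with arched handle up and off its hook, set it on that jar over the lid, and press it down until its flange sits flush on the glass rim. Spare inner lids and ring caps are simply not needed; never tip a jar over, and leave the saucer, sieve, tongs, mug, tall jar and flat twist lids where they are.

Things in the scene. Friction and masses are not known exactly. Their poses are not given: they have to be found in the camera images.
- jar1: round glass jar of walnuts, 90 mm across, 110 mm tall, heavy (about 0.7 kg) but loose on the table; may be absent. Origin: centre of its underside, z up. Mouth 83 mm across, rim at z = 110 mm. In its neck lies a black rubber disc.
- jar2: round glass jar of walnuts, 90 mm across, 110 mm tall, heavy (about 0.7 kg) but loose on the table; may be absent. Origin: centre of its underside, z up. Mouth 83 mm across, rim at z = 110 mm. In its neck lies a black rubber disc.
- jar3: round glass jar of walnuts, 90 mm across, 110 mm tall, heavy (about 0.7 kg) but loose on the table; may be absent. Origin: centre of its underside, z up. Mouth 83 mm across, rim at z = 110 mm. In its neck lies a black rubber disc.
- disc1 (a point): centre of the top face of the black rubber disc in the neck of jar1: 11 mm below the rim at the start (99 mm above the jar's underside). The disc slides down stiffly, by about 6 N, 8 mm to a stop (91 mm above the underside, so 19 mm below the rim) and stays where it is pushed; parts resting on it do not move it.
- disc2 (a point): centre of the top face of the black rubber disc in the neck of jar2: 11 mm below the rim at the start (99 mm above the jar's underside). The disc slides down stiffly, by about 6 N, 8 mm to a stop (91 mm above the underside, so 19 mm below the rim) and stays where it is pushed; parts resting on it do not move it.
- disc3 (a point): centre of the top face of the black rubber disc in the neck of jar3: 11 mm below the rim at the start (99 mm above the jar's underside). The disc slides down stiffly, by about 6 N, 8 mm to a stop (91 mm above the underside, so 19 mm below the rim) and stays where it is pushed; parts resting on it do not move it.
- lid1: steel inner lid: flat disc 77 mm across and 5 mm thick with a plain round knob 22 mm across and 28 mm high in the middle; 70 g. Origin: centre of its underside, z up through the knob (knob top at 33 mm). Starts lying knob up in the open drawer; goes knob up into a jar's mouth, onto the rubber disc.
- lid2: steel inner lid: flat disc 77 mm across and 5 mm thick with a plain round knob 22 mm across and 28 mm high in the middle; 70 g. Origin: centre of its underside, z up through the knob (knob top at 33 mm). Starts lying knob up in the open drawer; goes knob up into a jar's mouth, onto the rubber disc.
- lid3: steel inner lid: flat disc 77 mm across and 5 mm thick with a plain round knob 22 mm across and 28 mm high in the middle; 70 g. Origin: centre of its underside, z up through the knob (knob top at 33 mm). Starts lying knob up in the open drawer; goes knob up into a jar's mouth, onto the rubber disc.
- cap1: steel ring cap, 140 g, hanging level on a hook. Origin: centre of its underside, z up. A ring plug (outside 77, hole 51, height 14 mm) enters the jar's mouth and lies on the inner lid round its knob; a flange above it (94 mm across, z = 14 to 19 mm) comes down on the rim. An arch of 8 mm rod stands in its y-z plane, from y = +-40 mm to a peak on the axis, rod centre z = 75 mm.
- cap1_tab (a point): centre of the black upright tab on the peak of that cap's arch, 93 mm above the cap's origin, axes as the cap's: 30 mm along x, 14 mm along y, 32 mm high (top at cap z = 109 mm). Grip it across its y faces; the hook passes along x below it.
- cap2: steel ring cap, 140 g, hanging level on a hook. Origin: centre of its underside, z up. A ring plug (outside 77, hole 51, height 14 mm) enters the jar's mouth and lies on the inner lid round its knob; a flange above it (94 mm across, z = 14 to 19 mm) comes down on the rim. An arch of 8 mm rod stands in its y-z plane, from y = +-40 mm to a peak on the axis, rod centre z = 75 mm.
- cap2_tab (a point): centre of the black upright tab on the peak of that cap's arch, 93 mm above the cap's origin, axes as the cap's: 30 mm along x, 14 mm along y, 32 mm high (top at cap z = 109 mm). Grip it across its y faces; the hook passes along x below it.
- cap3: steel ring cap, 140 g, hanging level on a hook. Origin: centre of its underside, z up. A ring plug (outside 77, hole 51, height 14 mm) enters the jar's mouth and lies on the inner lid round its knob; a flange above it (94 mm across, z = 14 to 19 mm) comes down on the rim. An arch of 8 mm rod stands in its y-z plane, from y = +-40 mm to a peak on the axis, rod centre z = 75 mm.
- cap3_tab (a point): centre of the black upright tab on the peak of that cap's arch, 93 mm above the cap's origin, axes as the cap's: 30 mm along x, 14 mm along y, 32 mm high (top at cap z = 109 mm). Grip it across its y faces; the hook passes along x below it.
- rail: fixed rail on posts. Origin: on the table under the bar (along y, z = 200 mm). Three hooks of 8 mm rod at y = -115, 0, 115 mm point to -x; an arch's peak rests on each at x = -85, z = 198 mm; the rod then rises 14 mm to a tip at x = -113 to -117 mm. Lift a cap 20 to 30 mm, then move it 100 mm or more along the rail's -x; 40 mm are free between rod and flange. Foot 12 mm high.
- unit: fixed white drawer unit, drawer fixed half open. Origin: on the table under the middle of the carcass front. Carcass on its +x side, 220 deep, 290 wide, 110 mm high; drawer on its -x side: floor z = 8 mm, inside x = -200 to 0 mm, 250 mm wide, side walls to z = 60, front board to 78 mm, bow handle to x = -240 mm. The inner lids lie side by side near x = -145 mm.
- twist1: flat steel twist lid without knob, 66 mm across, 13 mm high, in the drawer between the inner lids and the carcass. Origin: centre of its underside. Not part of the job; leave it where it is.
- twist2: flat steel twist lid like twist1. Origin: centre of its underside. Not part of the job; leave it where it is.
- saucer: white ceramic saucer, 136 mm across, 20 mm high, on the table before the hook rail. Origin: centre of its underside. Not part of the job; leave it where it is.
- tongs: aluminium tongs, 180 mm long, 10 mm high, on top of the drawer unit. Origin: centre of its underside. Not part of the job; leave it where it is.
- sieve: yellow plastic sieve, bowl 140 mm across, 50 mm high, with a handle along its +x to 186 mm, standing on the table behind the jars. Origin: centre of its underside. Not part of the job; leave it where it is.
- tall_jar: tall closed glass jar, 84 mm across, 190 mm high, on top of the drawer unit. Origin: centre of its underside. Not part of the job; leave it where it is.
- mug: blue ceramic mug, 78 mm across, 88 mm high, handle at its +y, on the table behind the jars. Origin: centre of its underside. Not part of the job; leave it where it is.
Mind the look-alikes: they are no part of the job. Leave any orange look-alike of the cap1 alone.

How it is judged:
By the outcome, as a careful person would: the job done as asked, in the order asked, and still so for the second after the job is handed in, with the robot touching nothing.
Of jar1, jar2, jar3 only 2 to 3 are there at a start; the rules pass over those that are not, and their reading is None.
At some moment in a run one of jar1, jar2, jar3 may be knocked a few centimetres aside while the robot is not near it.
It also fails if it takes over 210 s, if anything falls off the work surface, if the arm or the gripper's body presses on something with over 40 N, if the wrist force passes 120 N, or if a joint passes its speed limit or range.

## Working session

There is one attempt and no reset: what is moved stays moved. The work goes in short steps, Python scripts to look and compute and a tool call to move; the robot and the scene stay as the last step left them, time stands still between calls to the robot, and variables do not carry over. Pictures are saved under pics/ and viewed, at most 14 in all, crops included, and the job is handed in when it is done.

Besides the shell and the picture viewer there is one more tool, called after "Emit:" as name(argument=value, ...) on one line, values as JSON. move_arm: Moves the arm, as the interface text tells. Its arguments: {"type":"object","properties":{"deltas":{"type":"array"},"hand":{"type":"number"},"force":{"type":"number"}},"required":["deltas"]}

```bash
mkdir -p pics
cat > h.py <<'E'
import numpy as np, cv2
from scipy.spatial.transform import Rotation as R
from workcell import manip
def cam(n):
    return manip.camera(n)
def att(c):
    a=np.array(c["attitude"],float)
    return a if a.shape==(3,3) else R.from_rotvec(a).as_matrix()
def ray(c,uv):
    p=cv2.undistortPoints(np.array(uv,float).reshape(-1,1,2),np.array(c["K"]),np.array(c["dist_coeffs"])).reshape(-1,2)
    return np.c_[p,np.ones(len(p))]@att(c).T
def onz(c,uv,z):
    d=ray(c,uv);e=np.array(c["eye"]);return e+d*((z-e[2])/d[:,2])[:,None]
def proj(c,P):
    A=att(c);e=np.array(c["eye"],float)
    return cv2.projectPoints(np.array(P,float).reshape(-1,1,3),cv2.Rodrigues(A.T)[0],-A.T@e,np.array(c["K"]),np.array(c["dist_coeffs"]))[0].reshape(-1,2)
def save(c,n,box=None,s=1):
    im=c["image"][:,:,::-1]
    if box: im=im[box[1]:box[3],box[0]:box[2]]
    cv2.imwrite("pics/"+n+".png",cv2.resize(im,None,fx=s,fy=s,interpolation=cv2.INTER_CUBIC))
E
python3 - <<'E'
from h import *
print(manip.observe())
for n in("side","top"):
    c=cam(n);save(c,n+"0",None,1.5);print(n,c["K"],c["eye"],c["attitude"],c["dist_coeffs"])
    np.save(n+"0.npy",c,allow_pickle=True)
E
```

```text
{'time': 0.0, 'qpos': array([-1.46097149e+00,  3.42729414e-01,  1.52502070e+00, -5.00129225e-06,
        1.27538177e+00, -1.46014958e-01]), 'joint_vel': array([-1.19752285e-04, -2.00100825e-03,  2.79950348e-04,  6.87324304e-05,
       -2.50660839e-03, -1.77014308e-03]), 'joint_torque': array([-2.11889688e-03, -4.33676147e+01, -2.46014857e+01, -4.17846386e-04,
        7.73362321e-03,  2.15720689e-06]), 'tool_pos': array([ 132.82389724, -507.5095215 ,  230.62119529]), 'orientation': array([-3.11439717e+00, -4.00583039e-01, -3.62177597e-05]), 'force': array([-0.0122657 , -0.77856268,  0.32256568]), 'torque': array([ 0.00995915, -0.03688575, -0.02923794]), 'grasp_force': 0.0, 'finger_gap': 1.0000404489404315}
side [[353.57090192   0.         253.2682604 ]
 [  0.         353.57090192 191.81357636]
 [  0.           0.           1.        ]] [-8.90859416e-01  6.31462510e+02  1.12062040e+03] [-0.97964952  2.54790558 -0.94386185] [0.01295715 0.         0.         0.         0.        ]
top [[470.42963026   0.         255.28750513]
 [  0.         470.42963026 187.75289265]
 [  0.           0.           1.        ]] [ 401.21078725   36.11707331 1489.50777168] [-2.18940745  2.14057021 -0.12547998] [0.06242957 0.         0.         0.         0.        ]
```

View pics/side0.png

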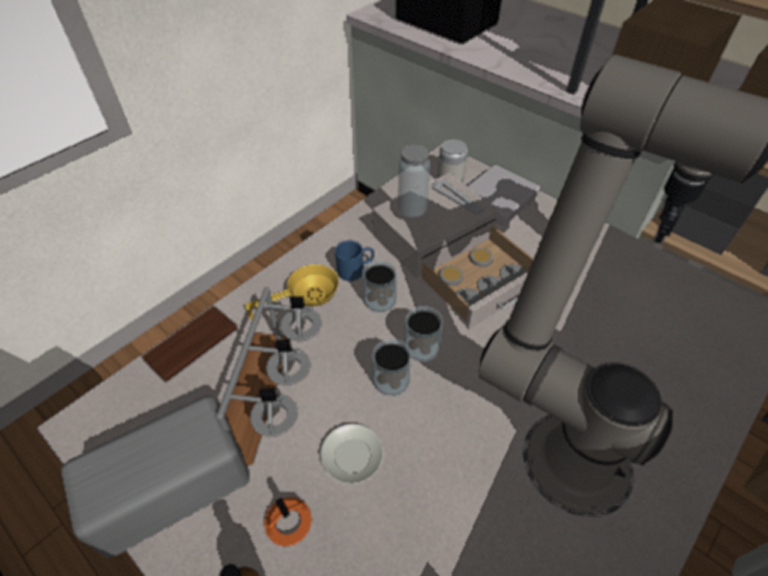

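View pics/top0.png

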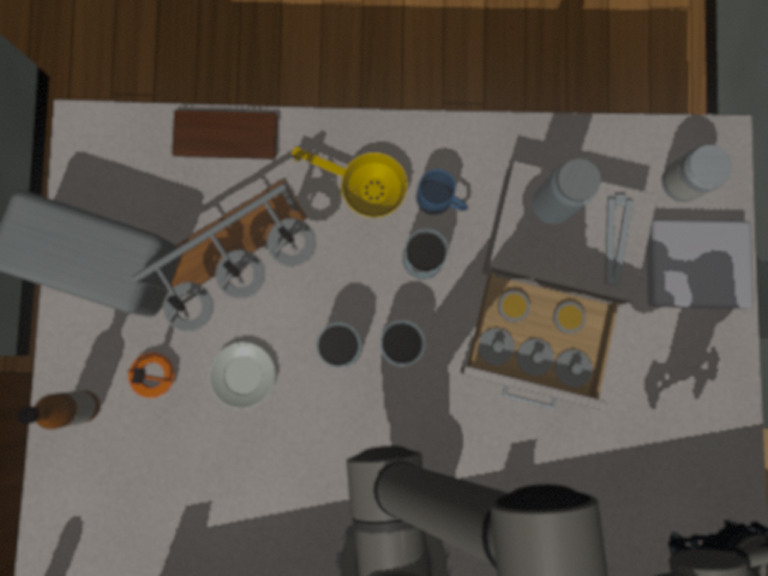

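The side view shows three jars (dark discs at about (253,182), (283,215) and (260,238) in raw pixels), three grey caps on the rail (tabs (197,202), (189,230), (178,263)) and the orange look-alike at (192,345). The top view shows the jars at (284,169), (227,230) and (269,229), the lids with knobs at (331,230), (357,237) and (383,244), the twist lids without knobs at (343,204) and (380,211), and the orange cap at (101,250). I will leave the twist lids and the orange cap alone.

Run:
```python
from h import *
T=np.load("top0.npy",allow_pickle=True).item();S=np.load("side0.npy",allow_pickle=True).item()
def blobs(c,thr,box,amin,amax):
    g=c["image"].max(2);m=np.zeros_like(g);x0,y0,x1,y1=box
    m[y0:y1,x0:x1]=(g[y0:y1,x0:x1]<thr)*255
    n,l,st,ce=cv2.connectedComponentsWithStats(m)
    return [(ce[i].round(1),st[i].tolist()) for i in range(1,n) if amin<st[i,4]<amax]
for nm,c,jb,tb in(("top",T,(205,145,300,250),(100,140,210,215)),("side",S,(230,165,300,260),(150,180,210,285))):
    print(nm)
    for u,s in blobs(c,45,jb,80,2000): print(" jar",u,s,onz(c,u,99)[0].round(1))
    for u,s in blobs(c,45,tb,15,400): print(" tab",u,s,onz(c,u,220)[0].round(1))
a=T["image"][170:275,300:420];b=S["image"][150:220,275:365];d=T["image"][135:225,100:220];e=S["image"][185:295,145:225]
f=lambda i:cv2.resize(i,(390,290),interpolation=cv2.INTER_CUBIC)
cv2.imwrite("pics/crops.png",np.vstack([np.hstack([f(a),f(b)]),np.hstack([f(d),f(e)])])[:,:,::-1])
```

```text
top
 jar [284.1 168.2] [273, 157, 23, 23, 376] [619.  -51.6  99. ]
 jar [267.7 228.6] [256, 217, 24, 24, 462] [438.   -6.1  99. ]
 tab [190.4 156. ] [187, 153, 7, 8, 26] [627.8 212.5 220. ]
 tab [154.4 178.7] [150, 175, 9, 8, 31] [563.  307.4 220. ]
 tab [117.3 201.5] [113, 198, 10, 8, 45] [498.9 403.5 220. ]
side
 jar [252.6 183.1] [244, 178, 19, 11, 171] [623.1 -50.2  99. ]
 jar [282.4 215. ] [272, 208, 21, 15, 239] [439.   -7.2  99. ]
 jar [260.9 237.9] [251, 230, 21, 17, 284] [431.9 118.3  99. ]
 tab [197.5 201.2] [194, 198, 9, 8, 57] [629.9 211.1 220. ]
 tab [188.2 229.8] [183, 226, 11, 8, 68] [566.4 306.6 220. ]
 tab [178.1 262.4] [172, 258, 13, 10, 93] [502.1 400.5 220. ]
```

View pics/crops.png

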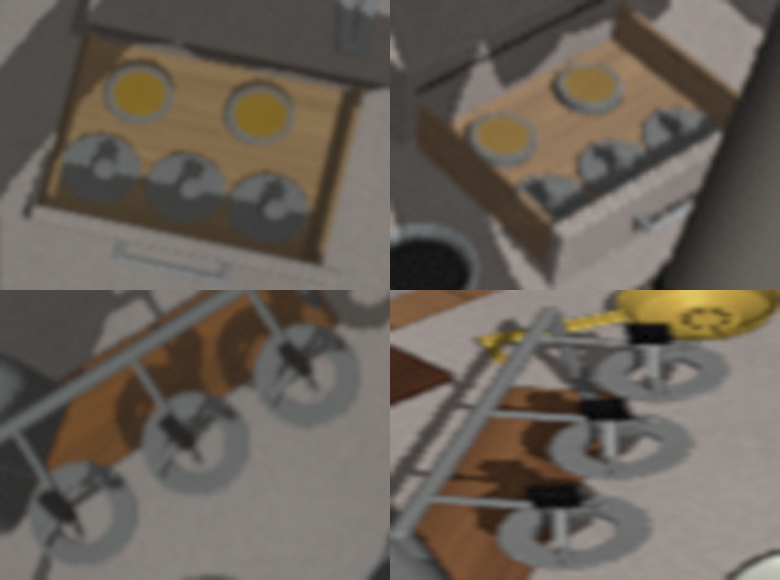

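The crop shows the drawer's front row as three knobbed grey lids and the back row as two yellowish twist lids without knobs, which I leave. Below them are three grey caps with black tabs on hooks.

Run:
```python
from h import *
T=np.load("top0.npy",allow_pickle=True).item();S=np.load("side0.npy",allow_pickle=True).item()
im=T["image"].astype(int);sat=(im[...,0]-im[...,2])/im.max(2)
m=(sat<.22).astype(np.uint8);m[:218]=0;m[252:]=0;m[:,:316]=0;m[:,402:]=0
# remove the front board: work in crop, print rows
big=cv2.resize((m*255),None,fx=4,fy=4)
d=cv2.distanceTransform((big>127).astype(np.uint8),cv2.DIST_L2,5)
for r in range(3):
    pass
cs=cv2.HoughCircles(cv2.GaussianBlur(big,(5,5),1),cv2.HOUGH_GRADIENT,1,70,param1=100,param2=8,minRadius=44,maxRadius=58)
for x,y,r in cs[0][:8]:
    u=((x+.5)/4-.5,(y+.5)/4-.5);print(np.round(u,1),round(r/4,1),onz(T,[u],13)[0].round(1))
for u in [(300+100/3.25,170+170/2.762),(300+186/3.25,170+187/2.762),(300+268/3.25,170+206/2.762)]: print("eye",np.round(u,1),onz(T,[u],13)[0].round(1))
for u in [(300+107/3.25,170+168/2.762),(300+190/3.25,170+190/2.762),(300+274/3.25,170+209/2.762)]: print("knob",np.round(u,1),onz(T,[u],41)[0].round(1))
# third jar
g=T["image"].max(2);m=np.zeros_like(g);m[212:250,208:248]=(g[212:250,208:248]<55)*255
n,l,st,ce=cv2.connectedComponentsWithStats(m)
for i in range(1,n): print("jar",st[i],ce[i],onz(T,[ce[i]],99)[0].round(1))
# tabs by two-view triangulation
t=[(190.4,156),(154.4,178.7),(117.3,201.5)];s=[(197.5,201.2),(188.2,229.8),(178.1,262.4)]
j=[(284.1,168.2),(267.7,228.6)];js=[(252.6,183.1),(282.4,215)]
for a,b in zip(t+j,s+js):
    d1,d2=ray(T,[a])[0],ray(S,[b])[0];e1,e2=np.array(T["eye"]),np.array(S["eye"])
    k=np.linalg.lstsq(np.c_[d1,-d2],e2-e1,rcond=None)[0];p,q=e1+k[0]*d1,e2+k[1]*d2;print("tri",((p+q)/2).round(1),round(np.linalg.norm(p-q),1))
x,y,z=R.from_rotvec(manip.observe()["orientation"]).as_matrix().T;print(x.round(3),y.round(3),z.round(3))
```

```text
[356.5 237.5] 12.3 [ 419.3 -285.5   13. ]
[330.5 230.5] 12.5 [ 439.  -204.8   13. ]
[381.5 244.2] 12.0 [ 400.4 -362.6   13. ]
eye [330.8 231.5] [ 435.8 -205.6   13. ]
eye [357.2 237.7] [ 418.7 -287.8   13. ]
eye [382.5 244.6] [ 399.5 -365.5   13. ]
knob [332.9 230.8] [ 437.5 -207.6   41. ]
knob [358.5 238.8] [ 415.2 -285.4   41. ]
knob [384.3 245.7] [ 396.4 -363.5   41. ]
jar [213 218  25  25 478] [225.22384937 229.9623431 ] [431.3 118.8  99. ]
tri [627.5 212.3 223.1] 0.7
tri [563.3 307.3 223.6] 1.9
tri [498.6 401.9 226. ] 0.4
tri [620.4 -50.3 100.5] 4.1
tri [438.  -6. 101.] 0.1
[0.967 0.253 0.   ] [ 0.253 -0.967 -0.001] [-0.     0.001 -1.   ]
```

Emit:
move_arm(deltas=[2.47,-1.43,0.7,0,2.47,-1.43,0.7,0,2.47,-1.43,0.7,0,2.47,-1.43,0.7,0,2.47,-1.43,0.7,0,2.47,-1.43,0.7,0,2.47,-1.43,0.7,0,2.47,-1.43,0.7,0,2.47,-1.43,0.7,0,2.47,-1.43,0.7,0,2.47,-1.43,0.7,0,2.47,-1.43,0.7,0,2.47,-1.43,0.7,0,2.47,-1.43,0.7,0,2.47,-1.43,0.7,0,0,0,0,0,0,0,0,0], hand=0.5, force=40)

```text
time: 1.52
tool_pos: [437.3, -205.5, 125.6]
orientation: [-3.114, -0.405, 0.002]
force: [0.0, 0.3, 0.1]
finger_gap: 0.496
grasp_force: 0.0
```

```bash
cat >> h.py <<'E'
def go(*ts):
    "print tool-axis moves (cm) and turn to successive targets (x,y,z[,heading of tool x])"
    s=manip.observe();p=s["tool_pos"].copy();M=R.from_rotvec(s["orientation"]).as_matrix();h=np.arctan2(M[1,0],M[0,0])
    print("t %.1f pos %s head %.3f F %s gap %.2f grip %.0f tilt %.3f"%(s["time"],p.round(1),h,s["force"].round(1),s["finger_gap"],s["grasp_force"],M[2,2]))
    for t in ts:
        d=np.array(t[:3])-p;c,q=np.cos(h),np.sin(h)
        print(" ",t,"cm",np.round([(d[0]*c+d[1]*q)/10,(d[0]*q-d[1]*c)/10,-d[2]/10],2),"|",round(np.linalg.norm(d)/10,1),"turn",round(h-t[3],3) if len(t)>3 else 0)
        p=np.array(t[:3],float);h=t[3] if len(t)>3 else h
E
python3 - <<'E'
from h import *
go((437,-206,120),(437,-206,20))
c=cam("side");save(c,"s1",(240,120,400,240),3);c=cam("top");save(c,"t1",(290,170,430,275),5)
print(proj(c,[437,-206,120]))
E
```

```text
t 1.5 pos [ 437.3 -205.5  125.6] head 0.259 F [0.  0.3 0.1] gap 0.50 grip 0 tilt -1.000
  (437, -206, 120) cm [-0.04  0.04  0.56] | 0.6 turn 0
  (437, -206, 20) cm [ 0.  0. 10.] | 10.0 turn 0
[[336.96530196 230.40202831]]
```

View pics/s1.png

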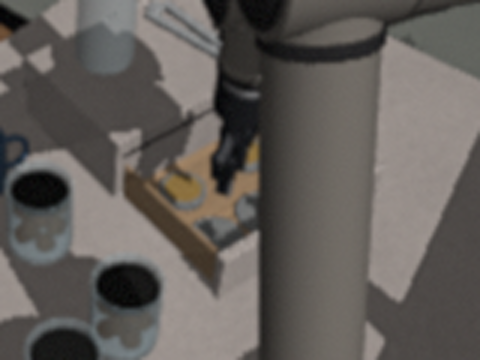

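The picture shows the fingers above the nearest knobbed lid, at crop pixels (222,185), clear of the twist lid. I descend onto the knob.

Emit:
move_arm(deltas=[-0.04,0.04,2,0,0,0,2,0,0,0,2,0,0,0,2,0,0,0,1.5,0,0,0,0.8,0,0,0,0.6,0,0,0,0,0,0,0,0,0])

```text
time: 2.37
tool_pos: [436.9, -207.8, 17.8]
orientation: [3.115, 0.4, 0.001]
force: [0.0, -0.2, -0.5]
finger_gap: 0.501
grasp_force: 0.0
```

Emit:
move_arm(deltas=[0,0,0,0,0,0,0,0,0,0,0,0,0,0,0,0,0,0,0,0,0,0,0,0,0,0,0,0,0,0,0,0], hand=0, force=40)

```text
time: 3.03
tool_pos: [437.3, -207.6, 18.3]
orientation: [3.114, 0.401, 0.002]
force: [-0.9, -1.0, 6.1]
finger_gap: 0.236
grasp_force: 39.1
```

Run:
```python
from h import *
go((437,-206,170),(438,-6,170))
```

```text
t 3.0 pos [ 437.3 -207.6   18.3] head 0.256 F [-0.9 -1.   6.1] gap 0.24 grip 39 tilt -1.000
  (437, -206, 170) cm [ 1.000e-02 -1.600e-01 -1.517e+01] | 15.2 turn 0
  (438, -6, 170) cm [  5.16 -19.32  -0.  ] | 20.0 turn 0
```

Emit:
move_arm(deltas=[0,0,-0.8,0,0,0,-2,0,0,0,-2.5,0,0,0,-2.5,0,0,0,-2.5,0,0,0,-2.5,0,0,0,-2.4,0,0.6,-2.1,0,0,0.6,-2.4,0,0,0.6,-2.4,0,0,0.6,-2.4,0,0,0.6,-2.4,0,0,0.6,-2.4,0,0,0.6,-2.1,0,0,0.5,-1.8,0,0,0.5,-1.3,0,0,0,0,2,0,0,0,0,0,0,0,0,0,0,0,0,0])

```text
time: 4.7
tool_pos: [438.4, -7.6, 150.0]
orientation: [3.116, 0.4, 0.0]
force: [-0.6, -0.4, -0.5]
finger_gap: 0.246
grasp_force: 39.3
```

Run:
```python
from h import *
go((438,-6,150),(438,-6,112))
S=cam("side");T=cam("top");a=S["image"][140:260,220:320];b=T["image"][185:265,200:300]
f=lambda i:cv2.resize(i,(390,390),interpolation=cv2.INTER_CUBIC)
cv2.imwrite("pics/p2.png",np.hstack([f(a),f(b)])[:,:,::-1])
np.save("S2.npy",S,allow_pickle=True)
```

```text
t 4.7 pos [438.4  -7.6 150. ] head 0.255 F [-0.6 -0.4 -0.5] gap 0.25 grip 39 tilt -1.000
  (438, -6, 150) cm [ 0.01 -0.16 -0.  ] | 0.2 turn 0
  (438, -6, 112) cm [0.  0.  3.8] | 3.8 turn 0
```

View pics/p2.png

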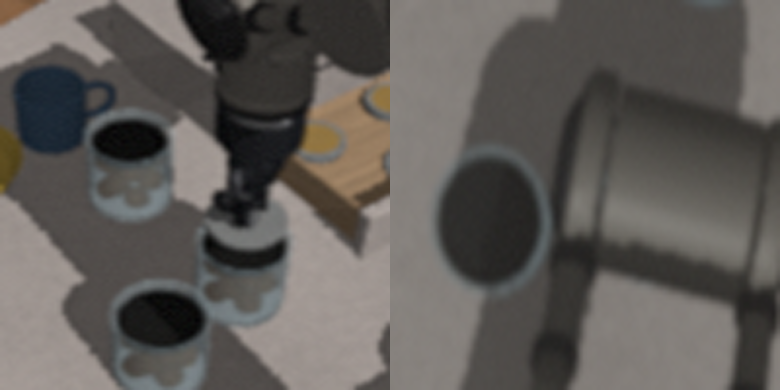

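The side crop shows the lid level in the gripper above jar B, and the arm hides it in the top view. I compare the lid outline with its prediction.

Run:
```python
from h import *
S=np.load("S2.npy",allow_pickle=True).item()
t=np.linspace(0,2*np.pi,200)
def ring(x,y,z,r): return proj(S,np.c_[x+r*np.cos(t),y+r*np.sin(t),0*t+z])
a=ring(438.4,-7.6,144.7,38.5);b=ring(438.4,-7.6,139.7,38.5)
print("lid pred top u",a[:,0].min(),a[:,0].max(),"v",a[:,1].min(),a[:,1].max(),"bottom vmax",b[:,1].max())
j=ring(438,-6.5,110,41.5);print("rim inner pred",j.min(0),j.max(0)); j=ring(438,-6.5,110,45);print("rim outer pred",j.min(0),j.max(0))
g=S["image"].mean(2).astype(int)
for v in range(192,216): print(v,g[v,266:302])
```

```text
lid pred top u 272.397024580249 294.3859061033565 v 198.70656458825326 215.96644691445357 bottom vmax 216.83726864146252
rim inner pred [271.07873024 204.35108084] [294.3009607  222.84896559]
rim outer pred [270.10184787 203.60514045] [295.28372675 223.66474731]
192 [151 149 149 150 152 154 153 152 152 154 157 141  87  40  46  47  34  29
  29  26  25  26  28  26  23  32  45  57  59  59  59  61  77 100 116 125]
193 [151 151 151 151 152 152 151 152 149 152 154 139  86  48  59  59  40  32
  30  25  25  25  25  23  25  41  55  60  60  60  58  61  63  78  98 117]
194 [152 151 151 152 151 151 152 151 151 153 152 135  80  51  68  67  39  29
  29  24  23  21  19  21  34  52  58  60  61  62  59  58  59  65  75  93]
195 [149 150 149 149 151 151 151 152 154 155 154 135  74  46  67  66  40  27
  25  26  24  24  20  31  63  85  72  59  58  60  60  61  59  60  60  69]
196 [149 149 148 149 151 153 152 152 156 155 154 132  69  39  57  60  36  20
  22  22  21  20  34  65 106 129 110  76  59  59  59  60  60  59  57  60]
197 [151 149 149 151 153 152 153 152 151 149 143 119  66  38  46  51  27  16
  21 
[... 2086 characters left out ...]
16 117 113 109 113 111
 115 117 119 118 120 117 118 119 120 131 149 154 156 155 154 154 153 151]
212 [ 79  79  78  83  95  95  66  39  62  95 115 119 120 119 118 118 119 119
 118 119 119 118 120 120 119 116 110 119 138 148 154 155 155 153 152 150]
213 [ 78  77  77  84  94  86  48  19  34  66  96 115 120 120 119 120 119 119
 120 118 119 119 120 121 111  93  83 102 132 148 153 155 155 153 152 150]
214 [ 78  76  79  83  89  78  37   8  16  37  68  96 111 116 118 118 118 120
 121 119 120 118 113 108  85  60  52  88 131 153 154 153 154 154 153 153]
215 [ 77  78  79  81  84  78  38   7  10  18  37  60  81  94 107 113 116 117
 118 117 114 108  91  75  49  27  36  82 130 152 154 156 155 155 154 153]
```

Emit:
move_arm(deltas=[0,-0.1,1,0,0,0,1,0,0,0,0.5,0,0,0,0.4,0,0,0,0.3,0,0,0,0.2,0,0,0,0.2,0,0,0,0,0,0,0,0,0])

```text
time: 5.55
tool_pos: [438.1, -6.3, 113.4]
orientation: [3.116, 0.401, 0.0]
force: [0.3, 0.1, -0.2]
finger_gap: 0.242
grasp_force: 39.3
```

Emit:
move_arm(deltas=[0,0,0.1,0,0,0,0.1,0,0,0,0.1,0,0,0,0.1,0,0,0,0,0])

```text
time: 5.97
tool_pos: [437.9, -6.3, 109.2]
orientation: [3.116, 0.401, -0.0]
force: [0.0, 0.5, -1.1]
finger_gap: 0.241
grasp_force: 39.4
```

Emit:
move_arm(deltas=[0,0,0,0,0,0,0,0,0,0,0,0,0,0,0,0], hand=0.42)

```text
time: 6.3
tool_pos: [438.0, -6.3, 109.3]
orientation: [3.116, 0.401, 0.0]
force: [0.4, 0.5, 1.1]
finger_gap: 0.424
grasp_force: 0.0
```

Emit:
move_arm(deltas=[0,0,-0.5,0,0,0,-1,0,0,0,-2,0,0,0,-2,0,0,0,-1,0,-0.45,1.6,0,0,-0.6,2.4,0,0,-0.6,2.4,0,0,-0.6,2.4,0,0,-0.6,2.4,0,0,-0.6,2.4,0,0,-0.6,2.4,0,0,-0.6,2.4,0,0,0,0,0,0,0,0,0,0])

```text
time: 7.55
tool_pos: [439.4, -196.9, 174.4]
orientation: [-3.116, -0.397, -0.0]
force: [0.1, 0.3, 0.0]
finger_gap: 0.415
grasp_force: 0.0
```

Run:
```python
from h import *
go((418,-286.5,170),(418,-286.5,18))
S=cam("side");T=cam("top");a=S["image"][150:260,220:330];b=T["image"][145:265,200:320]
f=lambda i:cv2.resize(i,(390,390),interpolation=cv2.INTER_CUBIC)
cv2.imwrite("pics/p3.png",np.hstack([f(a),f(b)])[:,:,::-1])
```

```text
t 7.5 pos [ 439.4 -196.9  174.4] head 0.253 F [0.1 0.3 0. ] gap 0.42 grip 0 tilt -1.000
  (418, -286.5, 170) cm [-4.32  8.13  0.44] | 9.2 turn 0
  (418, -286.5, 18) cm [ 0.   0.  15.2] | 15.2 turn 0
```

View pics/p3.png

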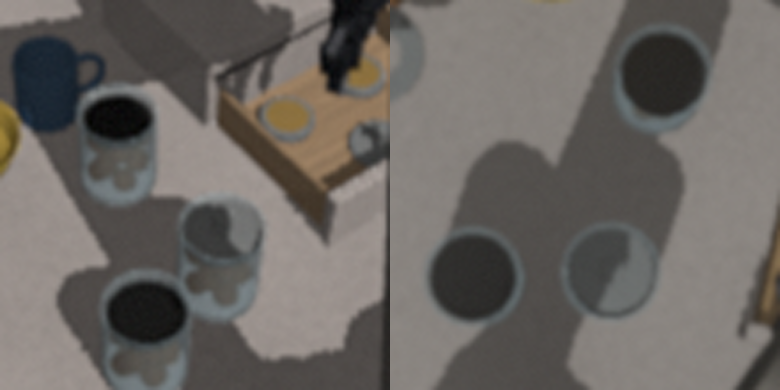

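The lid lies level in jar B's mouth at crop (220,230), and the other two jars have not moved. Next is lid 2.

Emit:
move_arm(deltas=[-1.44,2.71,0.15,0,-1.44,2.71,0.15,0,-1.44,2.71,0.15,0,0,0,2.5,0,0,0,2.5,0,0,0,2.5,0,0,0,2.5,0,0,0,2,0,0,0,1.5,0,0,0,1,0,0,0,0.5,0,0,0,0.2,0,0,0,0,0], hand=0.48)

```text
time: 8.73
tool_pos: [418.7, -285.5, 18.1]
orientation: [3.115, 0.401, 0.0]
force: [0.3, 0.1, 1.0]
finger_gap: 0.48
grasp_force: 0.0
```

Run:
```python
from h import *
go((417.5,-286.5,18))
```

```text
t 8.7 pos [ 418.7 -285.5   18.1] head 0.256 F [0.3 0.1 1. ] gap 0.48 grip 0 tilt -1.000
  (417.5, -286.5, 18) cm [-0.14  0.07  0.01] | 0.2 turn 0
```

Emit:
move_arm(deltas=[-0.1,0.05,0,0,0,0,0,0,0,0,0,0,0,0,0,0,0,0,0,0,0,0,0,0,0,0,-0.8,0,0,0,-2,0,0,0,-2.5,0,0,0,-2.5,0,0,0,-2.5,0,0,0,-2.5,0,0,0,-2.4,0,0,0,0,0], hand=0, force=40)

```text
time: 9.9
tool_pos: [419.2, -288.0, 175.0]
orientation: [3.109, 0.4, 0.009]
force: [1.5, -1.1, -0.4]
finger_gap: 0.244
grasp_force: 39.2
```

Emit:
move_arm(deltas=[0.6,-1.9,0,0,0.8,-2.8,0,0,0.8,-2.8,0,0,0.8,-2.8,0,0,0.8,-2.8,0,0,0.8,-2.8,0,0,0.8,-2.8,0,0,0.8,-2.8,0,0,0.8,-2.8,0,0,0.8,-2.8,0,0,0.8,-2.8,0,0,0.8,-2.8,0,0,0.8,-2.8,0,0,0.8,-2.0,0,0,0.45,-1.3,0,0,0,0,1,0,0,0,1,0,0,0,0,0,0,0,0,0,0,0,0,0])

```text
time: 11.57
tool_pos: [430.1, 117.8, 150.1]
orientation: [3.116, 0.4, 0.0]
force: [0.1, -0.2, -0.4]
finger_gap: 0.238
grasp_force: 39.3
```

```bash
cat >> h.py <<'E'
def jars(box={'A':((265,150,302,188),(230,168,275,200)),'B':((248,208,290,250),(262,195,302,232)),'C':((206,210,247,252),(238,218,282,260))},thr=55):
    "dark discs still open, by both views, at z=99"
    for n,c in(("top",cam("top")),("side",cam("side"))):
        for k,b in box.items():
            x0,y0,x1,y1=b[n=="side"];g=c["image"].max(2);m=np.zeros_like(g);m[y0:y1,x0:x1]=(g[y0:y1,x0:x1]<thr)*255
            N,l,st,ce=cv2.connectedComponentsWithStats(m)
            if N>1:
                i=1+st[1:,4].argmax();print(n,k,st[i].tolist(),onz(c,[ce[i]],99)[0].round(1))
E
python3 - <<'E'
from h import *
go((431.5,118.5,150))
jars()
S=cam("side");save(S,"p4",(215,180,325,270),6)
E
```

```text
t 11.6 pos [430.1 117.8 150.1] head 0.255 F [ 0.1 -0.2 -0.4] gap 0.24 grip 39 tilt -1.000
  (431.5, 118.5, 150) cm [ 0.15 -0.04  0.01] | 0.2 turn 0
top A [272, 156, 25, 24, 485] [621.3 -49.9  99. ]
top C [233, 210, 14, 41, 187] [423.6  68.4  99. ]
side A [230, 168, 45, 32, 968] [623.3 -59.   99. ]
side B [262, 195, 13, 36, 281] [495.  14.  99.]
side C [250, 218, 19, 17, 167] [469.5  79.7  99. ]
```

View pics/p4.png

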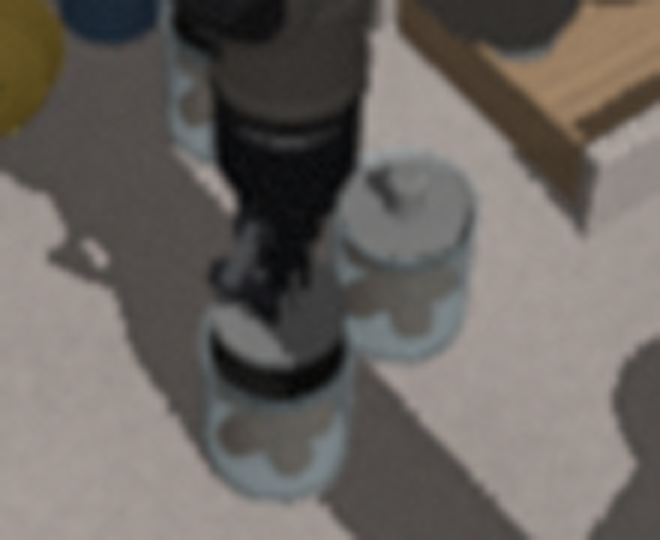

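The lid is over jar C, spanning u 213 to 343 against the jar's 203 to 352, so it is centred. Jar B's lid is knob up.

Emit:
move_arm(deltas=[0.12,-0.04,1,0,0,0,1,0,0,0,0.5,0,0,0,0.4,0,0,0,0.3,0,0,0,0.2,0,0,0,0.2,0,0,0,0,0,0,0,0,0])

```text
time: 12.47
tool_pos: [431.2, 118.6, 113.9]
orientation: [3.116, 0.401, 0.0]
force: [0.4, -0.3, -0.6]
finger_gap: 0.243
grasp_force: 39.3
```

Emit:
move_arm(deltas=[0,0,0.1,0,0,0,0.1,0,0,0,0.1,0,0,0,0.1,0,0,0,0,0])

```text
time: 12.88
tool_pos: [431.1, 118.6, 109.7]
orientation: [3.116, 0.401, 0.0]
force: [0.9, 0.5, 0.1]
finger_gap: 0.24
grasp_force: 39.4
```

Emit:
move_arm(deltas=[0,0,0,0,0,0,0,0,0,0,0,0,0,0,0,0,0,0,-0.5,0,0,0,-1,0,0,0,-2,0,0,0,-2,0,0,0,-1,0], hand=0.42)

```text
time: 13.63
tool_pos: [432.0, 118.7, 177.1]
orientation: [3.116, 0.401, 0.005]
force: [0.6, -0.5, 0.5]
finger_gap: 0.42
grasp_force: 0.0
```

Emit:
move_arm(deltas=[-0.85,2.55,0,0,-0.85,2.55,0,0,-0.85,2.55,0,0,-0.85,2.55,0,0,-0.85,2.55,0,0,-0.85,2.55,0,0,-0.85,2.55,0,0,-0.85,2.55,0,0,-0.85,2.55,0,0,-0.85,2.55,0,0,-0.85,2.55,0,0,-0.85,2.55,0,0,-0.85,2.55,0,0,-0.85,2.55,0,0,-0.85,2.55,0,0,-0.85,2.55,0,0,-0.85,2.55,0,0,-0.85,2.55,0,0,0,0,0,0], hand=0.48)

```text
time: 15.22
tool_pos: [398.8, -368.7, 175.1]
orientation: [3.114, 0.396, 0.001]
force: [-1.8, 1.1, 0.2]
finger_gap: 0.478
grasp_force: 0.0
```

Run:
```python
from h import *
go((399,-364.5,17.8))
jars()
```

```text
t 15.2 pos [ 398.8 -368.7  175.1] head 0.253 F [-1.8  1.1  0.2] gap 0.48 grip 0 tilt -1.000
  (399, -364.5, 17.8) cm [ 0.12 -0.4  15.73] | 15.7 turn 0
top A [272, 156, 25, 24, 469] [621.1 -50.1  99. ]
side A [244, 177, 19, 13, 195] [623.1 -51.9  99. ]
side B [279, 210, 3, 6, 13] [452.4  -9.5  99. ]
side C [256, 232, 1, 1, 1] [460.6 111.5  99. ]
```

Emit:
move_arm(deltas=[0.05,-0.2,2,0,0,0,2.5,0,0,0,2.5,0,0,0,2,0,0,0,2,0,0,0,1,0,0,0,0,0,0,0,0,0])

```text
time: 15.98
tool_pos: [399.5, -361.5, 55.2]
orientation: [-3.115, -0.402, 0.0]
force: [1.3, 0.1, -0.3]
finger_gap: 0.482
grasp_force: 0.0
```

Run:
```python
from h import *
go((399,-364.5,17.8))
```

```text
t 16.0 pos [ 399.5 -361.5   55.2] head 0.257 F [ 1.3  0.1 -0.3] gap 0.48 grip 0 tilt -1.000
  (399, -364.5, 17.8) cm [-0.12  0.28  3.74] | 3.8 turn 0
```

Emit:
move_arm(deltas=[-0.1,0.25,1.5,0,0,0,1,0,0,0,0.7,0,0,0,0.4,0,0,0,0.15,0,0,0,0,0,0,0,0,0,0,0,0,0])

```text
time: 16.65
tool_pos: [399.1, -365.0, 17.8]
orientation: [3.115, 0.401, 0.001]
force: [-0.1, 0.1, -0.5]
finger_gap: 0.474
grasp_force: 0.0
```

Emit:
move_arm(deltas=[0,0,0,0,0,0,0,0,0,0,0,0,0,0,0,0,0,0,0,0,0,0,0,0,0,0,-0.8,0,0,0,-2,0,0,0,-2.5,0,0,0,-2.5,0,0,0,-2.5,0,0,0,-2.5,0,0,0,-2.4,0,0,0,0,0,0,0,0,0], hand=0, force=40)

```text
time: 17.9
tool_pos: [399.2, -365.1, 170.6]
orientation: [3.113, 0.4, 0.002]
force: [-0.1, 0.4, -1.5]
finger_gap: 0.238
grasp_force: 39.2
```

Run:
```python
from h import *
go((440,-200,175),(621,-50.5,175))
```

```text
t 17.9 pos [ 399.2 -365.1  170.6] head 0.256 F [-0.1  0.4 -1.5] gap 0.24 grip 39 tilt -1.000
  (440, -200, 175) cm [  8.12 -14.95  -0.44] | 17.0 turn 0
  (621, -50.5, 175) cm [21.29 -9.88 -0.  ] | 23.5 turn 0
```

Emit:
move_arm(deltas=[1.16,-2.14,0,0,1.16,-2.14,0,0,1.16,-2.14,0,0,1.16,-2.14,0,0,1.16,-2.14,0,0,1.16,-2.14,0,0,1.16,-2.14,0,0,2.37,-1.1,0,0,2.37,-1.1,0,0,2.37,-1.1,0,0,2.37,-1.1,0,0,2.37,-1.1,0,0,2.37,-1.1,0,0,2.37,-1.1,0,0,2.37,-1.1,0,0,2.37,-1.1,0,0,0,0,1,0,0,0,1,0,0,0,0,0,0,0,0,0])

```text
time: 19.57
tool_pos: [619.2, -50.0, 147.4]
orientation: [-3.115, -0.399, 0.007]
force: [0.7, 0.0, 0.3]
finger_gap: 0.24
grasp_force: 39.3
```

Run:
```python
from h import *
go((621,-50.5,113.5))
S=cam("side");save(S,"p5",(220,140,300,220),7)
t=np.linspace(0,2*np.pi,200);p=manip.observe()["tool_pos"]
for x,y,z,r in((p[0],p[1],p[2]-5.3,38.5),(621,-50.5,110,45)):
    q=proj(S,np.c_[x+r*np.cos(t),y+r*np.sin(t),0*t+z]);print(((q.min(0)-[220,140])*7).round(),((q.max(0)-[220,140])*7).round())
```

```text
t 19.6 pos [619.2 -50.  147.4] head 0.255 F [0.7 0.  0.3] gap 0.24 grip 39 tilt -1.000
  (621, -50.5, 113.5) cm [0.17 0.09 3.39] | 3.4 turn 0
[161. 199.] [303. 303.]
[150. 231.] [313. 351.]
```

View pics/p5.png

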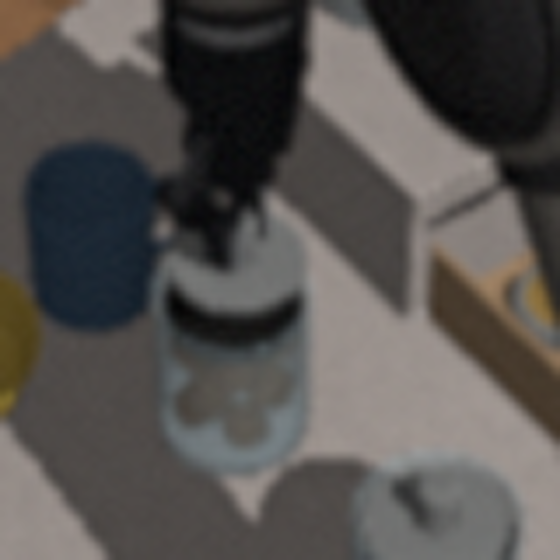

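The lid is over jar A, spanning u 160 to 305 against the jar's 152 to 312.

Emit:
move_arm(deltas=[0.17,0.08,1,0,0,0,1,0,0,0,0.5,0,0,0,0.3,0,0,0,0.2,0,0,0,0.2,0,0,0,0.2,0,0,0,0,0,0,0,0,0])

```text
time: 20.37
tool_pos: [622.8, -49.9, 115.4]
orientation: [3.116, 0.401, 0.0]
force: [-1.5, -0.2, -1.4]
finger_gap: 0.245
grasp_force: 39.3
```

Emit:
move_arm(deltas=[0,0,0.1,0,0,0,0.1,0,0,0,0.1,0,0,0,0.1,0,0,0,0,0])

```text
time: 20.78
tool_pos: [622.6, -49.9, 111.0]
orientation: [-3.116, -0.401, 0.001]
force: [0.1, -0.4, -0.5]
finger_gap: 0.24
grasp_force: 39.3
```

Emit:
move_arm(deltas=[0,0,0.1,0,0,0,0.05,0,0,0,0,0])

```text
time: 21.03
tool_pos: [622.6, -49.9, 109.6]
orientation: [3.116, 0.401, -0.0]
force: [0.6, 0.5, -1.1]
finger_gap: 0.237
grasp_force: 39.3
```

Emit:
move_arm(deltas=[0,0,0,0,0,0,0,0,0,0,0,0,0,0,0,0,0,0,-0.5,0,0,0,-1,0,0,0,-2,0,0,0,-2.5,0,0,0,-2.5,-0.08,0,0,-2.5,-0.09,0,0,-2.5,-0.09,0,0,-2.5,-0.08,0,0,-1.5,0,0,0,0,0,0,0,0,0], hand=0.42)

```text
time: 22.28
tool_pos: [622.9, -49.9, 286.1]
orientation: [3.002, 0.921, 0.004]
force: [-0.1, 0.1, -0.9]
finger_gap: 0.419
grasp_force: 0.0
```

Run:
```python
from h import *
go((627.5,212,285,.597))
```

```text
t 22.3 pos [622.9 -49.9 286.1] head 0.595 F [-0.1  0.1 -0.9] gap 0.42 grip 0 tilt -1.000
  (627.5, 212, 285, 0.597) cm [ 15.07 -21.43   0.11] | 26.2 turn -0.002
```

Emit:
move_arm(deltas=[1.51,-2.14,0,0,1.51,-2.14,0,0,1.51,-2.14,0,0,1.51,-2.14,0,0,1.51,-2.14,0,0,1.51,-2.14,0,0,1.51,-2.14,0,0,1.51,-2.14,0,0,1.51,-2.14,0,0,1.51,-2.14,0,0,0,0,0.5,0,0,0,0,0,0,0,0,0], hand=0.45)

```text
time: 23.37
tool_pos: [627.0, 211.5, 278.1]
orientation: [3.003, 0.922, -0.005]
force: [0.1, 0.3, -0.5]
finger_gap: 0.451
grasp_force: 0.0
```

Run:
```python
from h import *
go((627.5,212,215,.597))
S=cam("side");T=cam("top");a=S["image"][150:240,150:240];b=S["image"][160:260,225:325]
f=lambda i:cv2.resize(i,(390,390),interpolation=cv2.INTER_CUBIC)
cv2.imwrite("pics/p6.png",np.hstack([f(a),f(b)])[:,:,::-1])
```

```text
t 23.4 pos [627.  211.5 278.1] head 0.596 F [ 0.1  0.3 -0.5] gap 0.45 grip 0 tilt -1.000
  (627.5, 212, 215, 0.597) cm [ 0.07 -0.02  6.31] | 6.3 turn -0.001
```

View pics/p6.png

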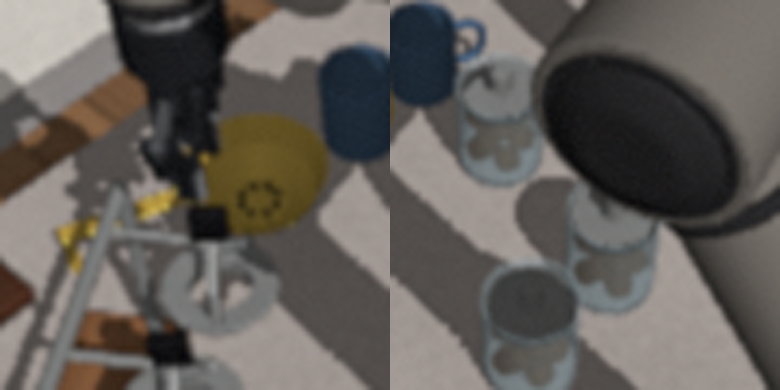

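All three jars now hold lids with the knobs up. The fingers hang above the grey cap 1's tab at crop (208,222). I descend and grip it.

Emit:
move_arm(deltas=[0.05,0,1.5,0,0,0,1,0,0,0,0.7,0,0,0,0.7,0,0,0,0.7,0,0,0,0.7,0,0,0,0.6,0,0,0,0.4,0,0,0,0,0])

```text
time: 24.22
tool_pos: [627.6, 212.2, 215.6]
orientation: [-3.003, -0.922, 0.003]
force: [-0.2, 0.6, -1.1]
finger_gap: 0.451
grasp_force: 0.0
```

Emit:
move_arm(deltas=[0,0,0,0,0,0,0,0,0,0,0,0,0,0,0,0,0,0,0,0,0,0,0,0,0,0,0,0], hand=0, force=70)

```text
time: 24.8
tool_pos: [628.3, 212.4, 217.3]
orientation: [3.003, 0.922, 0.002]
force: [0.6, 0.4, 2.3]
finger_gap: 0.145
grasp_force: 70.9
```

Emit:
move_arm(deltas=[0,0,-0.5,0,0,0,-0.7,0,0,0,-0.7,0,0,0,-0.7,0,0,0,0,0,0,0,0,0])

```text
time: 25.3
tool_pos: [628.3, 212.3, 243.5]
orientation: [3.003, 0.922, 0.002]
force: [0.5, -0.5, -1.5]
finger_gap: 0.144
grasp_force: 70.6
```

Emit:
move_arm(deltas=[-1,0,0,0,-1.5,0,0,0,-1.5,0,0,0,-1.5,0,0,0,-1.5,0,0,0,-1.5,0,0,0,-1.5,0,0,0,-1.5,0,0,0,-1.5,0,0,0,-1,0,0,0,0,0,0,0,0,0,0,0])

```text
time: 26.3
tool_pos: [512.2, 133.6, 242.9]
orientation: [3.003, 0.921, 0.001]
force: [0.5, 0.2, -1.0]
finger_gap: 0.147
grasp_force: 70.5
```

Run:
```python
from h import *
go((622,-50,270,.597))
jars()
```

```text
t 26.3 pos [512.2 133.6 242.9] head 0.595 F [ 0.5  0.2 -1. ] gap 0.15 grip 71 tilt -1.000
  (622, -50, 270, 0.597) cm [-1.2  21.37 -2.71] | 21.6 turn -0.002
top C [228, 224, 13, 16, 136] [430.5  91.1  99. ]
side A [230, 168, 21, 32, 455] [667.7 -20.3  99. ]
side C [271, 240, 1, 1, 1] [400.7 101.7  99. ]
```

Emit:
move_arm(deltas=[0,0,-1,0,-0.15,2.67,-0.2,0,-0.15,2.67,0,0,-0.15,2.67,0,0,-0.15,2.67,0,0,-0.15,2.67,0,0,-0.15,2.67,0,0,-0.15,2.67,0,0,-0.15,2.67,0,0,0,0,1,0,0,0,0,0,0,0,0,0])

```text
time: 27.4
tool_pos: [621.8, -49.3, 244.2]
orientation: [-3.002, -0.922, 0.003]
force: [0.0, 0.5, -1.0]
finger_gap: 0.147
grasp_force: 70.5
```

```bash
cat >> h.py <<'E'
def over(n,j,zoff=86,box=(220,130,300,220),s=6,save_=True):
    "side crop; drawn: predicted flange top circle (red) and predicted jar rim (green)"
    S=cam("side");im=cv2.resize(S["image"][box[1]:box[3],box[0]:box[2]],None,fx=s,fy=s,interpolation=cv2.INTER_CUBIC)[:,:,::-1].copy()
    t=np.linspace(0,2*np.pi,90);p=manip.observe()["tool_pos"];zc=p[2]-zoff
    for x,y,z,r,col in((p[0],p[1],zc+14,47,(0,0,255)),(p[0],p[1],zc,38.5,(0,0,255)),(j[0],j[1],110,45,(0,255,0))):
        q=(proj(S,np.c_[x+r*np.cos(t),y+r*np.sin(t),0*t+z])-[box[0],box[1]]+.5)*s-.5
        for a in q.round().astype(int): cv2.circle(im,tuple(int(v) for v in a),0,col,-1)
    cv2.imwrite("pics/"+n+".png",im)
E
python3 - <<'E'
from h import *
go((621.5,-50.3,220,.597),(621.5,-50.3,196))
over("p7",(621,-50.5))
E
```

```text
t 27.4 pos [621.8 -49.3 244.2] head 0.596 F [ 0.   0.5 -1. ] gap 0.15 grip 70 tilt -1.000
  (621.5, -50.3, 220, 0.597) cm [-0.08  0.06  2.42] | 2.4 turn -0.001
  (621.5, -50.3, 196) cm [0.  0.  2.4] | 2.4 turn 0
```

View pics/p7.png

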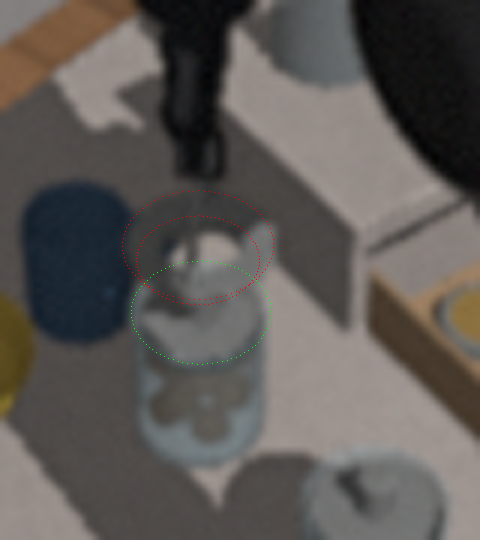

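The predicted circles lie on the cap ring (u 122 to 275) and on jar A's rim (u 130 to 270). I lower the cap into the mouth.

Emit:
move_arm(deltas=[-0.05,0.05,1,0,0,0,1,0,0,0,1,0,0,0,0.8,0,0,0,0.5,0,0,0,0.3,0,0,0,0.2,0,0,0,0.2,0,0,0,0,0,0,0,0,0])

```text
time: 28.28
tool_pos: [622.1, -50.6, 195.0]
orientation: [3.003, 0.922, 0.001]
force: [0.9, -0.3, -1.5]
finger_gap: 0.143
grasp_force: 70.6
```

Emit:
move_arm(deltas=[0,0,0.1,0,0,0,0.1,0,0,0,0.1,0,0,0,0.1,0,0,0,0,0])

```text
time: 28.7
tool_pos: [622.1, -50.6, 191.4]
orientation: [3.003, 0.922, 0.001]
force: [-1.4, -0.2, 3.1]
finger_gap: 0.149
grasp_force: 71.3
```

Emit:
move_arm(deltas=[0,0,0.1,0,0,0,0.1,0,0,0,0.1,0,0,0,0.1,0,0,0,0.1,0,0,0,0,0])

```text
time: 29.2
tool_pos: [622.0, -50.6, 185.5]
orientation: [3.003, 0.922, 0.0]
force: [0.0, -1.0, 2.3]
finger_gap: 0.148
grasp_force: 71.2
```

Emit:
move_arm(deltas=[0,0,0.1,0,0,0,0.1,0,0,0,0.1,0,0,0,0.1,0,0,0,0,0])

```text
time: 29.62
tool_pos: [622.2, -50.7, 184.4]
orientation: [3.002, 0.922, 0.003]
force: [-5.8, 0.9, 17.0]
finger_gap: 0.15
grasp_force: 73.2
```

Emit:
move_arm(deltas=[0,0,0.1,0,0,0,0.1,0,0,0,0,0,0,0,0,0])

```text
time: 29.95
tool_pos: [622.5, -50.7, 184.4]
orientation: [3.001, 0.921, 0.007]
force: [-8.1, -0.7, 27.1]
finger_gap: 0.145
grasp_force: 74.6
```

Run:
```python
from h import *
go()
S=cam("side");save(S,"p8",(220,140,300,220),7)
```

```text
t 29.9 pos [622.5 -50.7 184.4] head 0.596 F [-8.1 -0.7 27.1] gap 0.15 grip 75 tilt -1.000
```

View pics/p8.png

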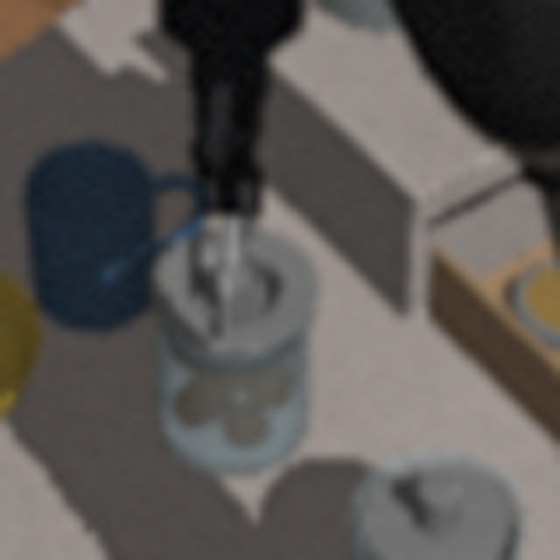

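The flange sits level on jar A's rim, spanning u 155 to 317, and the hard stop read 27 N. I release it and go to cap 2.

Emit:
move_arm(deltas=[0,0,-0.2,0,0,0,0,0])

```text
time: 30.17
tool_pos: [622.2, -50.7, 184.4]
orientation: [3.002, 0.922, 0.004]
force: [-5.8, -0.6, 17.3]
finger_gap: 0.145
grasp_force: 73.2
```

Emit:
move_arm(deltas=[0,0,0,0,0,0,0,0,0,0,0,0,0,0,0,0,0,0,-0.3,0,0,0,-0.7,0,0,0,-1.5,0,0,0,-2,0,0,0,-2.5,0,0,0,-2.5,0,0,0,-1.2,0,0,0,0,0], hand=0.4)

```text
time: 31.17
tool_pos: [623.2, -50.8, 293.1]
orientation: [3.0, 0.921, 0.01]
force: [-0.8, 0.1, 1.7]
finger_gap: 0.403
grasp_force: 0.0
```

Emit:
move_arm(deltas=[1.17,-2.53,0,0,1.17,-2.53,0,0,1.17,-2.53,0,0,1.17,-2.53,0,0,1.17,-2.53,0,0,1.17,-2.53,0,0,1.17,-2.53,0,0,1.17,-2.53,0,0,1.17,-2.53,0,0,1.17,-2.53,0,0,1.17,-2.53,0,0,1.17,-2.53,0,0,1.17,-2.53,0,0,0,0,0,0,0,0,0,0,0,0,0,0])

```text
time: 32.5
tool_pos: [563.1, 306.6, 287.9]
orientation: [3.002, 0.922, -0.002]
force: [0.3, -1.1, 0.0]
finger_gap: 0.399
grasp_force: 0.0
```

Run:
```python
from h import *
go((563.8,307.2,215,.597))
T=cam("top");S=cam("side");np.save("T9.npy",T,allow_pickle=True);np.save("S9.npy",S,allow_pickle=True)
T0=np.load("top0.npy",allow_pickle=True).item()
# rim blobs: bluish glass ring; centroid of grey-dark change vs start per jar
from itertools import product
def corr(c,c0,b):
    x0,y0,x1,y1=b;return
S0=np.load("side0.npy",allow_pickle=True).item()
for k,b in{'A':(242,192,264,206),'B':(270,222,298,240),'C':(249,246,274,262)}.items():
    t=S0["image"][b[1]:b[3],b[0]:b[2]];w=S["image"][b[1]-10:b[3]+10,b[0]-10:b[2]+10]
    r=cv2.matchTemplate(w,t,cv2.TM_CCOEFF_NORMED);i=np.unravel_index(r.argmax(),r.shape);print(k,"front shift px",i[1]-10,i[0]-10,round(float(r.max()),3))
```

```text
t 32.5 pos [563.1 306.6 287.9] head 0.596 F [ 0.3 -1.1  0. ] gap 0.40 grip 0 tilt -1.000
  (563.8, 307.2, 215, 0.597) cm [ 0.09 -0.01  7.29] | 7.3 turn -0.001
A front shift px 0 0 0.995
B front shift px 0 8 0.439
C front shift px -1 -1 0.764
```

Emit:
move_arm(deltas=[0.07,0,1.5,0,0,0,1.5,0,0,0,1,0,0,0,0.8,0,0,0,0.7,0,0,0,0.7,0,0,0,0.6,0,0,0,0.45,0,0,0,0,0])

```text
time: 33.35
tool_pos: [563.5, 307.3, 215.2]
orientation: [3.003, 0.922, -0.002]
force: [0.8, -0.1, 0.3]
finger_gap: 0.4
grasp_force: 0.0
```

Emit:
move_arm(deltas=[0,0,0,0,0,0,0,0,0,0,0,0,0,0,0,0,0,0,0,0,0,0,0,0], hand=0, force=70)

```text
time: 33.85
tool_pos: [563.9, 307.6, 216.7]
orientation: [-3.003, -0.922, -0.001]
force: [-0.8, -0.5, 1.8]
finger_gap: 0.153
grasp_force: 70.3
```

Emit:
move_arm(deltas=[0,0,-0.5,0,0,0,-0.7,0,0,0,-0.7,0,0,0,-0.7,0,0,0,0,0,0,0,0,0])

```text
time: 34.35
tool_pos: [564.1, 307.5, 243.0]
orientation: [3.003, 0.922, 0.002]
force: [-0.6, 0.7, -1.8]
finger_gap: 0.147
grasp_force: 69.8
```

Move out along the rail's -x, then look at jars B and C.

Emit:
move_arm(deltas=[-1,0,0,0,-1.5,0,0,0,-1.5,0,0,0,-1.5,0,0,0,-1.5,0,0,0,-1.5,0,0,0,-1.5,0,0,0,-1.5,0,0,0,-1.5,0,0,0,-1,0,0,0,0,0,-1,0,0,0,-0.5,0,0,0,0,0])

```text
time: 35.43
tool_pos: [448.6, 229.1, 258.4]
orientation: [3.003, 0.922, 0.004]
force: [0.9, 0.0, -1.4]
finger_gap: 0.145
grasp_force: 69.8
```

Run:
```python
from h import *
go((431.3,118.5,250,.597))
S=cam("side");T=cam("top");a=S["image"][170:280,220:330];b=T["image"][145:265,200:320]
f=lambda i:cv2.resize(i,(390,390),interpolation=cv2.INTER_CUBIC)
cv2.imwrite("pics/p9.png",np.hstack([f(a),f(b)])[:,:,::-1])
```

```text
t 35.4 pos [448.6 229.1 258.4] head 0.596 F [ 0.9  0.  -1.4] gap 0.15 grip 70 tilt -1.000
  (431.3, 118.5, 250, 0.597) cm [-7.64  8.18  0.84] | 11.2 turn -0.001
```

View pics/p9.png

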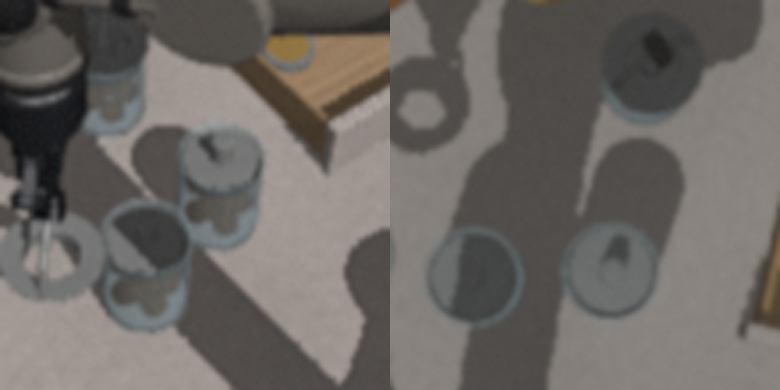

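Jars B and C are where they were (top crop (611,271) and (475,277)), and jar A is capped concentrically. I continue to jar C.

Emit:
move_arm(deltas=[-1.53,1.64,0,0,-1.53,1.64,0,0,-1.53,1.64,0,0,-1.53,1.64,0,0,-1.52,1.62,0,0,0,0,1,0,0,0,1,0,0,0,0,0,0,0,0,0])

```text
time: 36.28
tool_pos: [430.4, 118.3, 236.7]
orientation: [-3.003, -0.922, 0.003]
force: [0.5, 0.7, -2.0]
finger_gap: 0.149
grasp_force: 69.6
```

Run:
```python
from h import *
go((431.4,118.5,195,.597))
S0=np.load("side0.npy",allow_pickle=True).item();S=cam("side")
for k,b in{'B':(275,225,298,240),'C':(249,246,274,262)}.items():
    t=S0["image"][b[1]:b[3],b[0]:b[2]];w=S["image"][b[1]-8:b[3]+8,b[0]-8:b[2]+8]
    r=cv2.matchTemplate(w,t,cv2.TM_CCOEFF_NORMED);i=np.unravel_index(r.argmax(),r.shape);print(k,i[1]-8,i[0]-8,round(float(r.max()),3))
```

```text
t 36.3 pos [430.4 118.3 236.7] head 0.596 F [ 0.5  0.7 -2. ] gap 0.15 grip 70 tilt -1.000
  (431.4, 118.5, 195, 0.597) cm [0.09 0.04 4.17] | 4.2 turn -0.001
B 6 4 0.273
C -1 0 0.627
```

Emit:
move_arm(deltas=[0.08,0.03,1,0,0,0,1,0,0,0,0.9,0,0,0,0.5,0,0,0,0.3,0,0,0,0.2,0,0,0,0.2,0,0,0,0,0,0,0,0,0])

```text
time: 37.08
tool_pos: [431.6, 118.5, 196.5]
orientation: [3.003, 0.922, 0.001]
force: [0.2, 0.0, -2.0]
finger_gap: 0.144
grasp_force: 69.8
```

Emit:
move_arm(deltas=[0,0,0.1,0,0,0,0.1,0,0,0,0.1,0,0,0,0.1,0,0,0,0,0])

```text
time: 37.5
tool_pos: [431.3, 118.5, 192.1]
orientation: [-3.003, -0.922, 0.001]
force: [-0.2, -0.3, -0.7]
finger_gap: 0.146
grasp_force: 69.8
```

Emit:
move_arm(deltas=[0,0,0.1,0,0,0,0.1,0,0,0,0.1,0,0,0,0.1,0,0,0,0.1,0,0,0,0.1,0,0,0,0,0])

```text
time: 38.08
tool_pos: [431.5, 118.5, 186.1]
orientation: [3.003, 0.922, -0.0]
force: [-1.8, -0.8, 3.1]
finger_gap: 0.145
grasp_force: 70.4
```

Emit:
move_arm(deltas=[0,0,0.1,0,0,0,0.1,0,0,0,0.1,0,0,0,0.1,0,0,0,0,0,0,0,0,0])

```text
time: 38.58
tool_pos: [432.0, 118.6, 183.9]
orientation: [3.003, 0.922, 0.004]
force: [-5.8, -1.3, 17.9]
finger_gap: 0.146
grasp_force: 72.6
```

Emit:
move_arm(deltas=[0,0,0.1,0,0,0,0.1,0,0,0,0,0,0,0,0,0])

```text
time: 38.92
tool_pos: [432.5, 118.6, 183.9]
orientation: [3.002, 0.922, 0.008]
force: [-10.3, -1.7, 34.7]
finger_gap: 0.145
grasp_force: 75.0
```

Emit:
move_arm(deltas=[0,0,-0.2,0,0,0,-0.1,0,0,0,0,0])

```text
time: 39.17
tool_pos: [431.7, 118.5, 183.8]
orientation: [3.003, 0.922, 0.002]
force: [-3.4, -0.3, 10.7]
finger_gap: 0.149
grasp_force: 71.4
```

Emit:
move_arm(deltas=[0,0,0,0,0,0,0,0,0,0,0,0,0,0,0,0,0,0,-0.3,0,0,0,-0.7,0,0,0,-1.5,0,0,0,-2,0,0,0,-2.5,0,0,0,-2.5,0,0,0,-1,0,0,0,0,0], hand=0.4)

```text
time: 40.17
tool_pos: [432.7, 118.7, 291.4]
orientation: [3.002, 0.922, 0.009]
force: [0.6, -0.4, -0.7]
finger_gap: 0.404
grasp_force: 0.0
```

Run:
```python
from h import *
go((499.4,402.4,288,.597),(499.4,402.4,215))
```

```text
t 40.2 pos [432.7 118.7 291.4] head 0.596 F [ 0.6 -0.4 -0.7] gap 0.40 grip 0 tilt -1.000
  (499.4, 402.4, 288, 0.597) cm [ 21.44 -19.74   0.34] | 29.1 turn -0.001
  (499.4, 402.4, 215) cm [0.  0.  7.3] | 7.3 turn 0
```

Run:
```python
from h import *
T=np.load("top0.npy",allow_pickle=True).item();S=np.load("side0.npy",allow_pickle=True).item()
for a in[(175,245),(150,312)]:
  for b in[(210,400),(245,470),(240,485)]:
    d1,d2=ray(T,[np.array(a)/1.5])[0],ray(S,[np.array(b)/1.5])[0];e1,e2=np.array(T["eye"]),np.array(S["eye"])
    k=np.linalg.lstsq(np.c_[d1,-d2],e2-e1,rcond=None)[0];p,q=e1+k[0]*d1,e2+k[1]*d2;print(a,b,((p+q)/2).round(),round(np.linalg.norm(p-q)))
```

```text
(175, 245) (210, 400) [630. 454. 110.] 28
(175, 245) (245, 470) [ 630.  497. -163.] 82
(175, 245) (240, 485) [ 643.  521. -241.] 80
(150, 312) (210, 400) [503. 463. 277.] 82
(150, 312) (245, 470) [491. 502.  56.] 1
(150, 312) (240, 485) [496. 521.   2.] 6
```

Emit:
move_arm(deltas=[2.14,-1.97,0,0,2.14,-1.97,0,0,2.14,-1.97,0,0,2.14,-1.97,0,0,2.14,-1.97,0,0,0,0,0,0,0,0,0,0])

```text
time: 40.75
tool_pos: [464.3, 261.0, 286.9]
orientation: [3.002, 0.925, -0.004]
force: [-0.1, 0.5, -0.3]
finger_gap: 0.4
grasp_force: 0.0
```

The box stands low (about 110 mm) and at least 60 mm clear. I continue to cap 3.

Emit:
move_arm(deltas=[2.14,-1.97,0,0,2.14,-1.97,0,0,2.14,-1.97,0,0,2.14,-1.97,0,0,2.14,-1.97,0,0,0,0,0,0,0,0,0,0,0,0,0,0])

```text
time: 41.42
tool_pos: [498.0, 400.4, 287.7]
orientation: [3.003, 0.921, -0.002]
force: [0.6, -0.8, 0.5]
finger_gap: 0.396
grasp_force: 0.0
```

Run:
```python
from h import *
go((499.4,402.4,215,.597))
```

```text
t 41.4 pos [498.  400.4 287.7] head 0.595 F [ 0.6 -0.8  0.5] gap 0.40 grip 0 tilt -1.000
  (499.4, 402.4, 215, 0.597) cm [ 0.23 -0.09  7.27] | 7.3 turn -0.002
```

Emit:
move_arm(deltas=[0.2,-0.08,1.5,0,0,0,1.5,0,0,0,1,0,0,0,0.8,0,0,0,0.7,0,0,0,0.7,0,0,0,0.6,0,0,0,0.45,0,0,0,0,0])

```text
time: 42.17
tool_pos: [498.9, 403.2, 214.7]
orientation: [3.003, 0.922, -0.002]
force: [-0.2, -0.2, 0.1]
finger_gap: 0.397
grasp_force: 0.0
```

Emit:
move_arm(deltas=[0,0,0,0,0,0,0,0,0,0,0,0,0,0,0,0,0,0,0,0,0,0,0,0], hand=0, force=70)

```text
time: 42.67
tool_pos: [499.5, 403.5, 216.2]
orientation: [-3.003, -0.922, -0.002]
force: [0.7, -0.5, 2.1]
finger_gap: 0.151
grasp_force: 69.8
```

Emit:
move_arm(deltas=[0,0,-0.5,0,0,0,-0.7,0,0,0,-0.7,0,0,0,-0.7,0,0,0,0,0,0,0,0,0])

```text
time: 43.17
tool_pos: [499.4, 403.6, 242.5]
orientation: [-3.003, -0.922, -0.002]
force: [-0.3, -0.2, -2.5]
finger_gap: 0.148
grasp_force: 69.6
```

Emit:
move_arm(deltas=[-1,0,0,0,-1.5,0,0,0,-1.5,0,0,0,-1.5,0,0,0,-1.5,0,0,0,-1.5,0,0,0,-1.5,0,0,0,-1.5,0,0,0,-1.5,0,0,0,-1,0,0,0,0,0,-1.5,0,0,0,-2,0,0,0,-2,0,0,0,-1.8,0,0,0,0,0])

```text
time: 44.42
tool_pos: [384.4, 325.6, 318.1]
orientation: [-3.002, -0.922, -0.01]
force: [0.3, 0.1, -1.8]
finger_gap: 0.147
grasp_force: 69.7
```

Run:
```python
from h import *
go((438,-6.4,315,.597),(438,-6.4,240))
S=cam("side");T=cam("top");a=S["image"][170:280,220:330];b=T["image"][145:265,200:320]
f=lambda i:cv2.resize(i,(390,390),interpolation=cv2.INTER_CUBIC)
cv2.imwrite("pics/p10.png",np.hstack([f(a),f(b)])[:,:,::-1])
```

```text
t 44.4 pos [384.4 325.6 318.1] head 0.596 F [ 0.3  0.1 -1.8] gap 0.15 grip 70 tilt -1.000
  (438, -6.4, 315, 0.597) cm [-14.19  30.48   0.31] | 33.6 turn -0.001
  (438, -6.4, 240) cm [0.  0.  7.5] | 7.5 turn 0
```

View pics/p10.png

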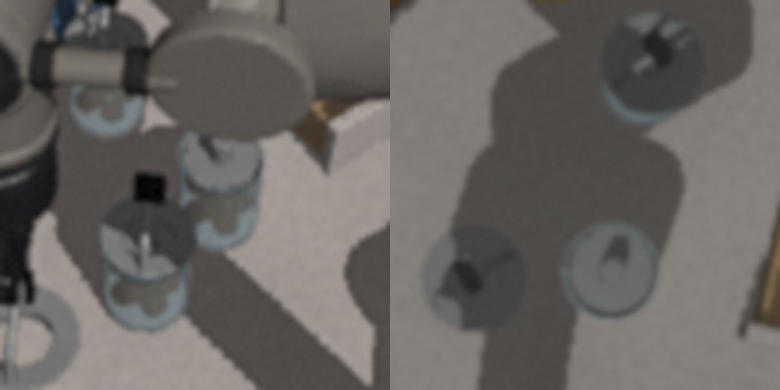

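Jars A and C are capped, and jar B is unmoved at top crop (611,270). I bring over the last cap.

Emit:
move_arm(deltas=[-1.01,2.18,0,0,-1.01,2.18,0,0,-1.01,2.18,0,0,-1.01,2.18,0,0,-1.01,2.18,0,0,-1.01,2.18,0,0,-1.01,2.18,0,0,-1.01,2.18,0,0,-1.01,2.18,0,0,-1.01,2.18,0,0,-1.01,2.18,0,0,-1.01,2.18,0,0,-1.01,2.18,0,0,-1.01,2.18,0,0,0,0,1.5,0,0,0,2,0,0,0,2,0,0,0,2,0,0,0,0,0,0,0,0,0])

```text
time: 46.18
tool_pos: [436.5, -6.9, 238.3]
orientation: [-3.001, -0.921, 0.006]
force: [-0.1, 0.5, -1.3]
finger_gap: 0.143
grasp_force: 69.6
```

Run:
```python
from h import *
go((438,-6.3,195,.597))
S0=np.load("side0.npy",allow_pickle=True).item();S=cam("side")
for k,b in{'A':(242,192,264,206),'B':(273,222,298,240),'C':(249,246,274,262)}.items():
    t=S0["image"][b[1]:b[3],b[0]:b[2]];w=S["image"][b[1]-8:b[3]+8,b[0]-8:b[2]+8]
    r=cv2.matchTemplate(w,t,cv2.TM_CCOEFF_NORMED);i=np.unravel_index(r.argmax(),r.shape);print(k,i[1]-8,i[0]-8,round(float(r.max()),3))
```

```text
t 46.2 pos [436.5  -6.9 238.3] head 0.596 F [-0.1  0.5 -1.3] gap 0.14 grip 70 tilt -1.000
  (438, -6.3, 195, 0.597) cm [0.16 0.04 4.33] | 4.3 turn -0.001
A -4 1 0.765
B 7 4 0.363
C -3 4 0.577
```

Emit:
move_arm(deltas=[0.12,0.03,1,0,0,0,1,0,0,0,0.9,0,0,0,0.5,0,0,0,0.3,0,0,0,0.2,0,0,0,0.2,0,0,0,0,0,0,0,0,0])

```text
time: 46.98
tool_pos: [438.9, -6.7, 199.0]
orientation: [3.003, 0.922, 0.001]
force: [-0.0, -0.4, -1.8]
finger_gap: 0.145
grasp_force: 69.5
```

Emit:
move_arm(deltas=[0,0,0.1,0,0,0,0.1,0,0,0,0.1,0,0,0,0.1,0,0,0,0,0])

```text
time: 47.4
tool_pos: [438.6, -6.7, 194.6]
orientation: [-3.003, -0.922, 0.001]
force: [-0.9, 0.5, -1.3]
finger_gap: 0.147
grasp_force: 69.5
```

Emit:
move_arm(deltas=[0,0,0.1,0,0,0,0.1,0,0,0,0.1,0,0,0,0.1,0,0,0,0.1,0,0,0,0.1,0,0,0,0.1,0,0,0,0.1,0,0,0,0,0])

```text
time: 48.15
tool_pos: [438.9, -6.7, 186.8]
orientation: [3.003, 0.922, 0.0]
force: [-0.9, 0.6, 2.4]
finger_gap: 0.148
grasp_force: 70.2
```

Emit:
move_arm(deltas=[0,0,0.1,0,0,0,0.1,0,0,0,0.1,0,0,0,0.1,0,0,0,0,0,0,0,0,0])

```text
time: 48.65
tool_pos: [439.0, -6.8, 183.1]
orientation: [3.003, 0.922, 0.001]
force: [-1.7, -0.4, 7.0]
finger_gap: 0.15
grasp_force: 70.8
```

Emit:
move_arm(deltas=[0,0,0.1,0,0,0,0.1,0,0,0,0.1,0,0,0,0,0,0,0,0,0])

```text
time: 49.07
tool_pos: [439.4, -6.8, 183.0]
orientation: [3.001, 0.922, 0.005]
force: [-10.8, 0.4, 34.6]
finger_gap: 0.147
grasp_force: 74.8
```

Emit:
move_arm(deltas=[0,0,-0.2,0,0,0,-0.1,0,0,0,0,0])

```text
time: 49.32
tool_pos: [439.2, -6.8, 183.1]
orientation: [3.002, 0.922, 0.002]
force: [-0.3, -1.4, 8.5]
finger_gap: 0.147
grasp_force: 71.0
```

Emit:
move_arm(deltas=[0,0,0,0,0,0,0,0,0,0,0,0,0,0,0,0,0,0,-0.3,0,0,0,-0.7,0,0,0,-1.5,0,0,0,-2,0,0,0,-2.5,0,0,0,-2.5,0,0,0,-2,0,0,0,0,0], hand=0.4)

```text
time: 50.32
tool_pos: [440.5, -6.9, 302.4]
orientation: [2.999, 0.921, 0.011]
force: [0.1, -0.2, -0.2]
finger_gap: 0.401
grasp_force: 0.0
```

Emit:
move_arm(deltas=[-1,2.6,0,0,-1,2.6,0,0,-1,2.6,0,0,-1,2.6,0,0,-1,2.6,0,0,-1,2.6,0,0,-1,2.6,0,0,-1,2.6,0,0,-1,2.6,0,0,-1,2.6,0,0,-1,2.6,0,0,-1,2.6,0,0,0,0,0,0,0,0,0,0])

```text
time: 51.48
tool_pos: [514.2, -333.2, 296.6]
orientation: [-3.003, -0.919, 0.002]
force: [0.2, 0.8, -0.4]
finger_gap: 0.399
grasp_force: 0.0
```

Run:
```python
from h import *
go()
S=cam("side");T=cam("top");a=S["image"][165:275,220:330];b=T["image"][145:265,200:320]
f=lambda i:cv2.resize(i,(390,390),interpolation=cv2.INTER_CUBIC)
cv2.imwrite("pics/p11.png",np.hstack([f(a),f(b)])[:,:,::-1])
# tab heights by two views: expected 96+93=189
for k,bt,bs in(('A',(255,140,300,185),(225,150,275,195)),('B',(250,205,290,245),(262,180,305,228)),('C',(205,205,250,250),(240,205,285,245))):
    uv=[]
    for c,(x0,y0,x1,y1) in((T,bt),(S,bs)):
        g=c["image"].max(2);m=np.zeros_like(g);m[y0:y1,x0:x1]=(g[y0:y1,x0:x1]<45)*255
        N,l,st,ce=cv2.connectedComponentsWithStats(m);i=1+st[1:,4].argmax() if N>1 else 0;uv.append(ce[i]);print(k,st[i].tolist(),end=' ')
    d1,d2=ray(T,[uv[0]])[0],ray(S,[uv[1]])[0];e1,e2=np.array(T["eye"]),np.array(S["eye"])
    q=np.linalg.lstsq(np.c_[d1,-d2],e2-e1,rcond=None)[0];p,r=e1+q[0]*d1,e2+q[1]*d2;print(((p+r)/2).round(1),round(np.linalg.norm(p-r),1))
```

```text
t 51.5 pos [ 514.2 -333.2  296.6] head 0.594 F [ 0.2  0.8 -0.4] gap 0.40 grip 0 tilt -1.000
A [279, 156, 7, 9, 31] A [245, 164, 8, 8, 55] [630.1 -40.1 189.2] 3.5
B [266, 224, 7, 9, 37] B [281, 196, 7, 8, 51] [438.4  -7.1 187. ] 1.2
C [223, 228, 2, 2, 2] C [258, 219, 9, 8, 63] [432.  117.4 189.6] 3.1
```

View pics/p11.png

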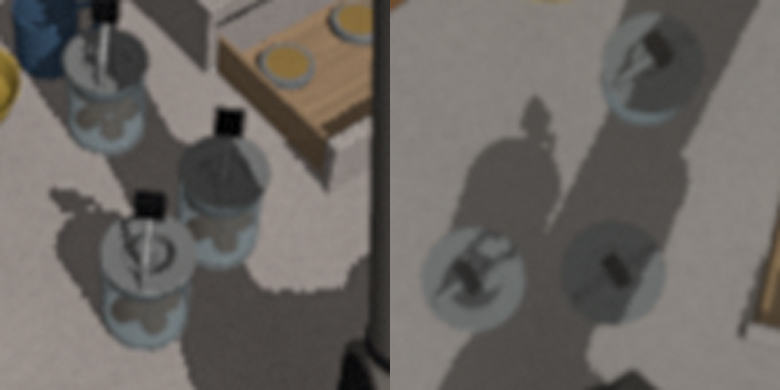

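The last picture shows all three jars upright with level caps: side-crop tabs at (105,10), (229,122) and (150,205), and flanges concentric with the jars. Tab heights are 187 to 190 mm against an expected 189 mm. Jar A stands about 13 mm off its first place, with its cap seated. This matches the announced knock.

```bash
python3 -c "
from workcell import manip
print(manip.job_done())"
```

```text
the job is handed in; nothing more can be done
None
```

I closed all three jars, each with an inner lid knob up and a ring cap pressed to a hard stop on the rim, and handed the job in at about 51 s; no verdict came back.

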